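# Clear the fusing plate and set its thermostat

## Robot

A 6-joint arm with a two-finger parallel gripper is mounted at the origin on the work surface. World frame = base frame: x ahead of the robot, y to its left, z up, the work surface at z = 0. Lengths are in m, angles in rad, forces in N, time in s.
With the tool pointing down it reaches from about 0.35 to 0.975 m from the base axis. Payload 4.9 kg.
Tool frame: the origin (TCP) lies at the very end of the fingers, on their centre line; the grasp point (between the pads) lies 19 mm behind it; z points along the fingers, y is the line along which they close (so a half turn about z gives the same grasp; the last joint's range is limited). The gripper opens to 85 mm and grips with 20 to 120 N. Pads are 22 mm wide; open, the fingers measure 114 mm over their backs; the gripper's body (76 mm by 85 mm) begins 54 mm behind the grasp point. The pads swing forward as they close: fully open they stand 13 mm farther back than shut.
Start: joints at [0.988, 0.053, 1.613, -0, 1.476, -0.119], TCP at [0.28, 0.559, 0.231] pointing down, gripper open.
Joint ranges: [-3.01, 3.01], [-1.01, 2.22], [0.06, 2.58], [-1.02, 4.17], [0.09, 2.62], [-3.14, 3.14]. Speed limits (rad/s): [2.57, 2.57, 3.14, 3.14, 3.14, 3.14].

## Interface

Orientations are given as a rotation vector (axis times angle).
In Python, from station import get_obs, get_image, get_calibration, finish_job gives the robot as it stands.
- The arm moves only by the tool servo_tool, never from a script. Its argument "increments" is a list of rows, each a list of 5 numbers: the opening, from 0 (shut) to 1 (fully open), then the shift along the tool's x, y, z in mm, then the turn about the tool's z in degrees. In form: [[jaw, tx, ty, tz, spin], ...]. A call has 1 to 12 rows; each row shifts and turns the commanded pose from where the row before left it, along the tool's axes as they then stand; what a row does not reach is not made up. A row lasts 1/8 s, in which the tool goes at most 62.5 mm and 10.7 degrees, less where a joint would pass 70% of its speed; a pose out of reach is approached as far as the arm can. A call is refused whole if a number of a shift passes 62.5 or a number of a turn 10.7, either way. A call with a gripper value outside its range is refused whole. The fingers move at their own pace and stop on an object; "force" is the grip in N (left out, the last holds). Time passes only in rows, so rows that do not move let the fingers close. It gives the time, the measured TCP pose, the force, the opening and the grip force at its end, in the units of the state.
- get_obs(): the state, without advancing time (a new reading comes with each control period).
- get_image(name): name is "side" or "top"; returns the picture (400x640x3 uint8, red, green, blue); there is no depth.
- get_calibration(name): a dict with "fx", "fy", "cx", "cy" (pixels), "R" (3x3) and "t" (3): a world point X has camera coordinates R X + t. Camera axes: x right, y down, z forward; pixel columns grow to the right and rows downward; lengths in m; the calibration is good to about 2 mm. A picture is of the moment at which its call begins. get_calibration takes no time and is no camera call.
- finish_job(): hands the job in; it is judged then, once.
The state is a dict: "t": time; "q": joint angles; "dq": joint speeds; "effort": joint torques, N m; "tool_pos": TCP position; "tool_rot": TCP orientation; "contact_force": force on the tool from outside, world axes, zero at the start; "wrist_torque": the same for the moment, N m; "opening": finger opening in m; "grip_force": force on a finger pad.
Only numpy, scipy, OpenCV 4.12 (cv2) and the standard library are available. Lean on these libraries where they do the work, as an engineer would, in place of code of your own. Each camera call takes 0.05 s, during which the arm holds its last target. There are 200 camera calls.

## Task

Pick up the wooden scraper block, use it to push the three loose buttons off the fusing plate into the catch tray joined to the plate's edge (move the buttons only with the block, never with the fingers), and then stand the block back in its holder. After that turn the thermostat dial until its pointer points at the small metal clip on the scale, and last of all flip the power lever beside the dial all the way over to its other side. Leave the other things on the table where they are.

Things in the scene. Friction and masses are not known exactly. Their poses are not given: they have to be found in the camera images.
- fuse_plate: Fixed grey bench unit with a flat dark steel hot plate on top, 160 x 160 mm, its top 45 mm above the table, no rims. Origin under the plate's centre at table height. A shallow aluminium catch tray is joined to its -x edge (the edge toward the robot): it spans own x from -160 to -80 mm and y +-85 mm, its walls are 28 mm high on three sides, open toward the plate.
- catch_in (a point): Centre of the catch tray's inner floor, 4 mm above the table, 120 mm on the -x side of the plate's centre; the axes are the plate's. The floor measures 76 mm along x and 162 mm along y inside the walls.
- button1: One of three alike loose white plastic coat buttons lying flat on the hot plate, a disc 22 mm across and 6 mm thick, 12 g. Origin at the centre of its underside.
- button2: One of three alike loose white plastic coat buttons lying flat on the hot plate, a disc 22 mm across and 6 mm thick, 12 g. Origin at the centre of its underside.
- button3: One of three alike loose white plastic coat buttons lying flat on the hot plate, a disc 22 mm across and 6 mm thick, 12 g. Origin at the centre of its underside.
- scraper: Loose wooden scraper block, 220 g: foot 32 mm thick (own x), 130 mm long (own y), 24 mm high with a flat rubber underside 30 mm thick; above it a grip rib 22 mm thick (x), 100 mm long (y), from 24 to 64 mm high. Origin at the centre of its underside, z up. Starts upright in its holder.
- scraper_grip (a point): Point on the scraper block's mid line 46 mm above its underside, where the rib (22 mm thick) is to be gripped across own x.
- holder: Fixed shallow grey tray, 60 mm (own x) by 160 mm (own y), 14 mm high, walls 4 mm: the home of the scraper block. Origin at the centre of its underside, on the table. It is on one side of the plate, the control box on the other; which side varies.
- holder_in (a point): Centre of the holder's inner floor (52 x 152 mm), 4 mm above the table; the block stands here, its axes along the holder's.
- control: Fixed white control box, 140 mm (own x) by 200 mm (own y), 50 mm high. Origin at the centre of its underside. The thermostat dial is on top at own y = +47 mm, the power lever on top at own y = -62 mm.
- dial (a joint): Angle of the thermostat dial, rad; grows clockwise seen from above, range -2.5 to 2.5, at 0 the pointer looks along the control box's +x (away from the robot). Stays where it is left.
- dial_grip (a point): Point on the dial's vertical axis, 31 mm above the box's top: height to grip. The black dial is a skirt 50 mm across and 8 mm high carrying a bar handle 44 mm long, 14 mm thick, its top 37 mm above the box. The bar lies along the pointer's direction.
- dial_pointer (a point): Tip of the dial's pointer (a small nose at one end of the bar, with a white line along the top on that half), 34 mm from the dial's axis; 14 mm above the box's top.
- clip: Small dark steel clip fixed at the edge of the dial's scale: a block 12 x 8 mm, 5 mm high, with a short tooth toward the dial. Origin on the dial's axis 1 mm above the box's top; the clip lies along own +x, 38 to 54 mm out.
- clip_tip (a point): Point 34 mm from the dial's axis in the clip's direction: the pointer's tip belongs here (seen from above).
- power (a joint): Angle of the power lever, rad: about 0 = off, leaning to the control box's -x (toward the robot); 1.0 = on, leaning to its +x. Stays where it is left.
- power_tip (a point): Centre of the power lever's black ball end, 26 mm in diameter, 55 mm from the pivot; the pivot axis is level, along the control box's y, 22 mm above the box's top, on a grey block 70 x 50 mm, 25 mm high.
- thread_cone: Bystander: blue thread cone, 60 mm across, 110 mm high. Origin under its centre.
- sorting_box: Bystander: grey open two-part box, 90 x 140 x 50 mm. Origin under its centre.
- tape_reel: Bystander: flat white reel, 70 mm across, 22 mm high. Origin under its centre.
Mind the look-alikes: they are no part of the job. Of the things shaped like the scraper, the wooden one is meant.

How it is judged:
By the outcome, as a careful person would: the job done as asked, in the order asked, and still so for the second after the job is handed in, with the robot touching nothing.
It also fails if it takes over 72 s, if anything falls off the work surface, if the arm or the gripper's body presses on something with over 40 N, if the wrist force passes 120 N, or if a joint passes its speed limit or range.

## Working session

There is one attempt and no reset: what is moved stays moved. The work goes in short steps, Python scripts to look and compute and a tool call to move; the robot and the scene stay as the last step left them, time stands still between calls to the robot, and variables do not carry over. Pictures are saved under pics/ and viewed, at most 10 in all, crops included, and the job is handed in when it is done.

Besides the shell and the picture viewer there is one more tool, called as name([rows], argument=value, ...), one row to a line, values as JSON. servo_tool: Moves the arm, as the interface text tells. Its arguments: {"type":"object","properties":{"increments":{"type":"array"},"force":{"type":"number"}},"required":["increments"]}

```bash
mkdir -p pics; ls; python3 - <<'E'
from station import *
import cv2,numpy as np
np.set_printoptions(precision=4,suppress=True)
for n in("top","side"):
    im=get_image(n); cv2.imwrite(f"pics/{n}0.png",im[:,:,::-1]); c=get_calibration(n); print(n,c)
o=get_obs();print(o)
E
```

```text
pics
top {'fx': 396.3021767707688, 'fy': 396.3021767707688, 'cx': 312.2645352581865, 'cy': 202.61145220283385, 'R': array([[ 0.0233, -0.9997,  0.0101],
       [-0.9849, -0.0247, -0.1713],
       [ 0.1715, -0.006 , -0.9852]]), 't': array([-0.0668,  0.6108,  1.0245])}
side {'fx': 368.7552225304551, 'fy': 368.7552225304551, 'cx': 324.8251015360452, 'cy': 200.7209742101688, 'R': array([[ 0.9889, -0.1484, -0.0034],
       [-0.1169, -0.7646, -0.6338],
       [ 0.0914,  0.6272, -0.7735]]), 't': array([-0.6263,  0.0783,  1.076 ])}
{'t': 0.1, 'q': array([ 0.988 ,  0.0533,  1.6142,  0.    ,  1.476 , -0.119 ]), 'dq': array([ 0.0008, -0.0012, -0.0027,  0.0015,  0.0004,  0.0012]), 'effort': array([  0.0006, -39.4897, -37.1364,  -0.0001,   0.0039,  -0.    ]), 'tool_pos': array([0.2793, 0.5585, 0.2302]), 'tool_rot': array([-0.7219, -3.0568,  0.0028]), 'contact_force': array([-0.0089,  0.1343,  0.6324]), 'wrist_torque': array([-0.0207,  0.008 , -0.0291]), 'grip_force': 0.0, 'opening': 0.08557138169426937}
```

View pics/top0.png

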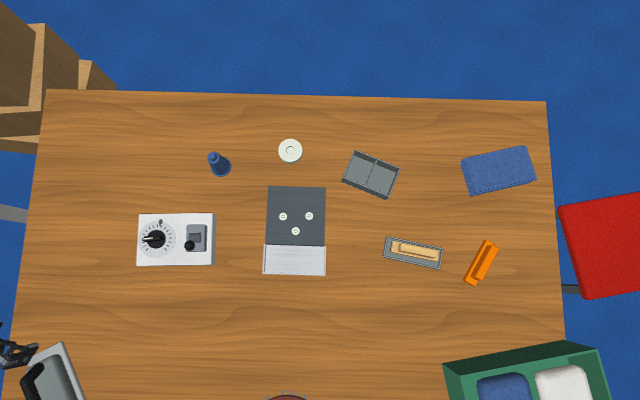

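View pics/side0.png

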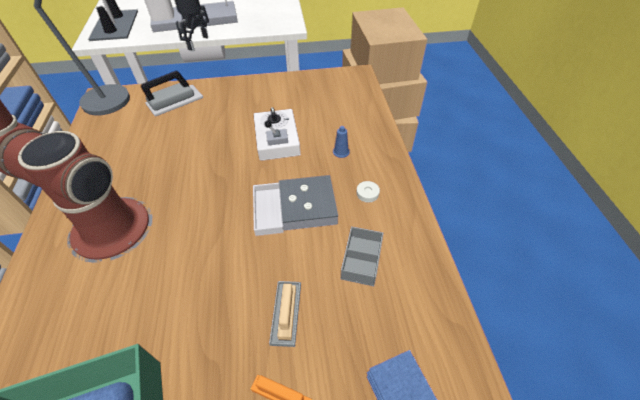

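The top view shows the fusing plate at about (296,215) with three buttons, and its tray at (295,260). The holder with the wooden block is at (413,252), the control box at (176,240), the cone at (219,163), the reel at (290,150) and the sorting box at (371,174).

Two things could be the scraper: the wooden one at (413,252) and the orange one at (481,263). The wooden one in the grey holder fits the description. I'll confirm it in an enlarged crop.

```bash
cat > h.py <<'E'
from station import *
import cv2,numpy as np
np.set_printoptions(precision=4,suppress=True)
C={n:get_calibration(n) for n in("top","side")}
def ray(n,u,v):
    c=C[n];R=np.array(c["R"]);t=np.array(c["t"])
    return -R.T@t, R.T@np.array([(u-c["cx"])/c["fx"],(v-c["cy"])/c["fy"],1])
def atz(n,u,v,z):
    o,d=ray(n,u,v);return o+d*(z-o[2])/d[2]
def tri(a,b):
    (o1,d1),(o2,d2)=ray("top",*a),ray("side",*b)
    A=np.c_[d1,-d2];s=np.linalg.lstsq(A,o2-o1,rcond=None)[0]
    p,q=o1+s[0]*d1,o2+s[1]*d2
    return (p+q)/2,np.linalg.norm(p-q)
def proj(n,X):
    c=C[n];p=np.array(c["R"])@np.array(X)+np.array(c["t"]);return np.array([c["fx"]*p[0]/p[2]+c["cx"],c["fy"]*p[1]/p[2]+c["cy"]])
def crop(im,x,y,w,h,s):
    return cv2.resize(im[y:y+h,x:x+w],None,fx=s,fy=s,interpolation=cv2.INTER_CUBIC)
E
python3 - <<'E'
from h import *
t=cv2.imread("pics/top0.png");s=cv2.imread("pics/side0.png")
a=crop(t,375,225,80,50,5); b=crop(t,130,205,90,70,5)[:, :400]
b=crop(t,134,205,80,70,5)
c=crop(s,250,275,80,75,4); 
m=np.zeros((600,800,3),np.uint8)
m[:250,:400]=a; m[250:600,:400]=b; m[:300,400:720]=c
m[300:600,400:800]=crop(s,245,100,80,60,5)
cv2.imwrite("pics/m1.png",m)
m=np.zeros((600,800,3),np.uint8)
m[:480,:400]=crop(t,256,180,80,96,5); m[:320,400:]=crop(s,245,170,100,80,4)
cv2.imwrite("pics/m2.png",m)
E
```

```text
(no output)
```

View pics/m1.png

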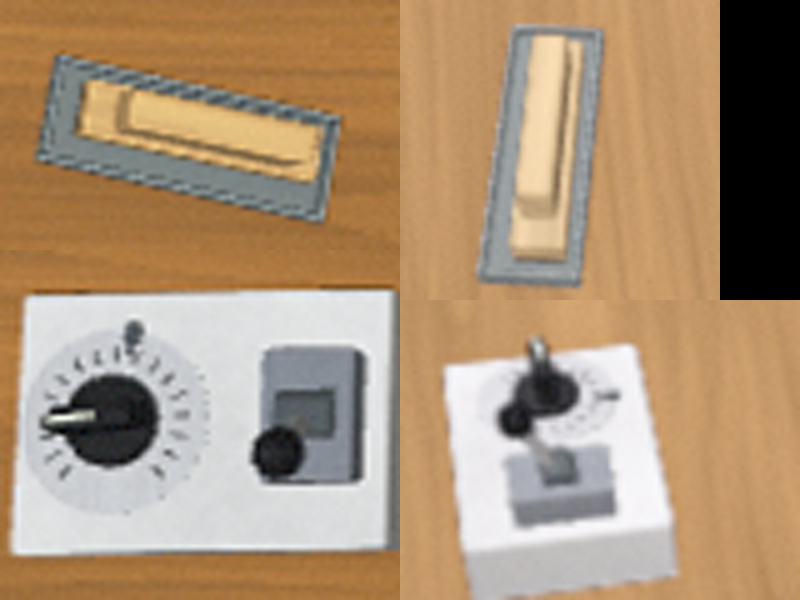

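View pics/m2.png

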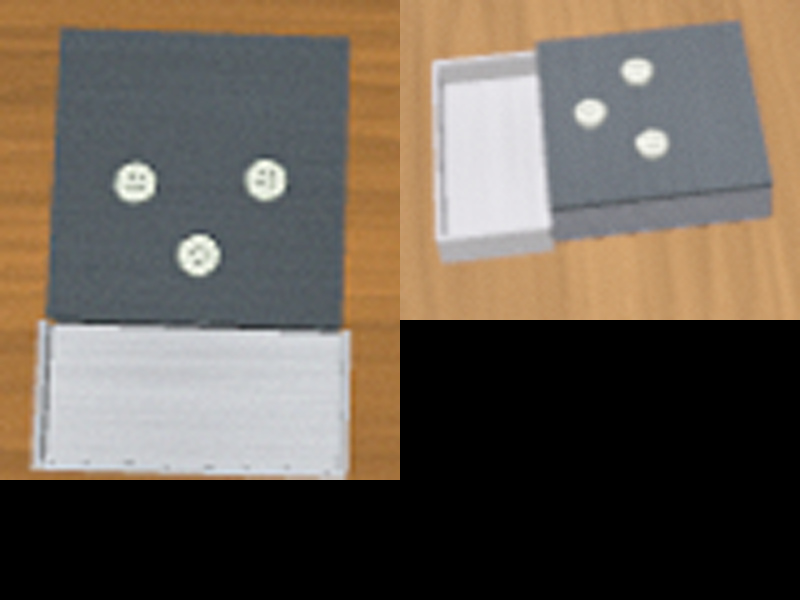

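The crops confirm the wooden block sits in the grey holder, at crop pixels (80–325, 80–180), pushed toward the holder's far wall. The dial's pointer (white line) looks left, at (45,418). The clip is at (133,335) and the lever ball at (278,452). The buttons are at (135,183), (266,181) and (199,256).

```bash
python3 - <<'E'
from h import *
t=cv2.imread("pics/top0.png");s=cv2.imread("pics/side0.png")
def P(x0,y0,sc,px,py): return (x0+(px+.5)/sc-.5,y0+(py+.5)/sc-.5)
ta=lambda x,y:P(375,225,5,x,y); tb=lambda x,y:P(134,205,5,x,y-250)
sc=lambda x,y:P(250,275,4,x-400,y); sd=lambda x,y:P(245,100,5,x-400,y-300)
tp=lambda x,y:P(256,180,5,x,y); sp=lambda x,y:P(245,170,4,x-400,y)
for n in C: print(n,ray(n,0,0)[0])
print("holder");
for a,b in zip([(60,55),(340,117),(325,220),(38,160)],[(512,27),(512,27),(0,0),(0,0)]): print(atz("top",*ta(*a),.014))
for b in [(512,27),(604,30),(583,286),(478,280)]: print(' s',atz("side",*sc(*b),.014))
print("tri holder",tri(ta(60,55),sc(604,30)),tri(ta(340,117),sc(583,286)),tri(ta(325,220),sc(478,280)),tri(ta(38,160),sc(512,27)))
print("plate",*[tri(tp(*a),sp(*b)) for a,b in [((61,30),(740,22)),((349,39),(770,186)),((342,328),(553,211)),((47,319),(538,40))]],sep="\n")
print("buttons",*[tri(tp(*a),sp(*b)) for a,b in [((135,183),(637,71)),((266,181),(652,143)),((199,256),(590,112))]],sep="\n")
print("tray",*[tri(tp(*a),sp(*b)) for a,b in [((33,468),(435,62)),((348,472),(441,240))]],sep="\n")
print("box",*[tri(tb(*a),sd(*b)) for a,b in [((26,296),(633,347)),((390,292),(674,525)),((388,549),(468,550)),((12,553),(446,366))]],sep="\n")
print("ball",tri(tb(278,452),sd(516,419)))
print("clip",atz("top",*tb(133,335),.055),"pointer",atz("top",*tb(45,421),.066),atz("top",*tb(92,414),.087))
m=np.zeros((600,800,3),np.uint8)
m[:360,:576]=crop(t,386,232,64,40,9)[:360,:576]
m[:560,576:800]=crop(s,274,278,32,80,7)
cv2.imwrite("pics/m3.png",m)
E
```

```text
top [ 0.4275 -0.0456  1.1146]
side [ 0.5302 -0.7079  0.8797]
holder
[ 0.531  -0.2613  0.014 ]
[ 0.5004 -0.4166  0.014 ]
[ 0.4438 -0.4064  0.014 ]
[ 0.4728 -0.2487  0.014 ]
 s [ 0.4725 -0.2532  0.014 ]
 s [ 0.5309 -0.2641  0.014 ]
 s [ 0.5017 -0.4223  0.014 ]
 s [ 0.4423 -0.4099  0.014 ]
tri holder (array([ 0.5311, -0.2621,  0.0101]), np.float64(0.0005490781451975302)) (array([ 0.5012, -0.4195,  0.0053]), np.float64(0.00045451321012118746)) (array([ 0.4428, -0.4082,  0.0093]), np.float64(0.0020595393666618406)) (array([ 0.4726, -0.2499,  0.0079]), np.float64(0.0009133797766115458))
plate
(array([0.6593, 0.0721, 0.0407]), np.float64(0.00035688814173837806))
(array([ 0.657 , -0.0876,  0.0393]), np.float64(0.0026056492188092323))
(array([ 0.4999, -0.0864,  0.0388]), np.float64(0.0026130768576502375))
(array([0.5009, 0.0726, 0.0451]), np.float64(0.0033201856731981593))
buttons
(array([0.5739, 0.0276, 0.0476]), np.float64(0.0002015625567523616))
(array([ 0.5767, -0.0435,  0.0483]), np.float64(0.00030229738552186485))
(array([ 0.535 , -0.0084,  0.0491]), np.float64(0.0005533634638447406))
tray
(array([0.4207, 0.0785, 0.0272]), np.float64(0.001255530904628891))
(array([ 0.4216, -0.0917,  0.0284]), np.float64(0.0007779929099998874))
box
(array([0.5711, 0.4176, 0.0459]), np.float64(0.0003512214055140004))
(array([0.5794, 0.2212, 0.0452]), np.float64(0.0026899612812622026))
(array([0.4421, 0.2119, 0.0503]), np.float64(0.004173594927413418))
(array([0.4343, 0.4096, 0.0505]), np.float64(0.0019834050936040595))
ball (array([0.486 , 0.2523, 0.1213]), np.float64(0.0007651872865919681))
clip [0.55   0.3544 0.055 ] pointer [0.5021 0.3923 0.066 ] [0.5048 0.3598 0.087 ]
```

View pics/m3.png

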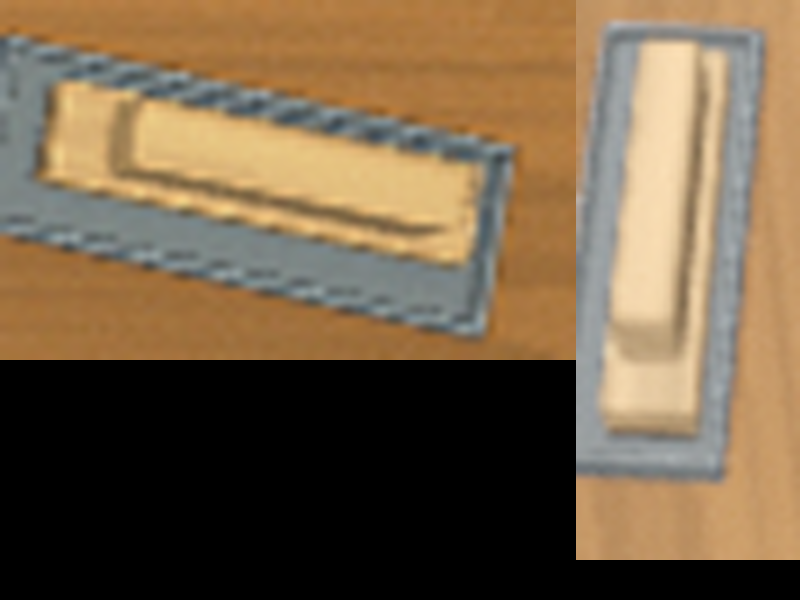

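```bash
python3 - <<'E'
from h import *
from scipy.optimize import least_squares
P=lambda x0,y0,sc,px,py:np.array((x0+(px+.5)/sc-.5,y0+(py+.5)/sc-.5))
T=lambda x,y:P(386,232,9,x,y); S=lambda x,y:P(274,278,7,x-576,y)
r=(.011,.05,.064);f=(.016,.065,.024)
o=[("top",(1,1),r,T(137,97)),("top",(-1,1),r,T(130,170)),("top",(1,1),f,T(60,80)),("top",(-1,1),f,T(42,178)),("top",(-1,-1),f,T(465,265)),("top",(1,-1),r,T(478,165)),
("side",(-1,1),r,S(638,40)),("side",(1,1),r,S(698,42)),("side",(1,-1),r,S(672,325)),("side",(-1,-1),r,S(614,322)),("side",(-1,-1),f,S(603,411)),("side",(1,-1),f,S(697,411)),("side",(1,1),f,S(727,52))]
def F(p,raw=0):
    c,s=np.cos(p[3]),np.sin(p[3]);e=[]
    for n,sg,d,uv in o:
        x,y=sg[0]*d[0],sg[1]*d[1]
        e.append(proj(n,(p[0]+c*x-s*y,p[1]+s*x+c*y,p[2]+d[2]))-uv)
    return np.array(e) if raw else np.ravel(e)
k=least_squares(F,[.487,-.335,.004,-.187]);print(k.x,np.degrees(k.x[3]));print(F(k.x,1))
R=np.array([[1,1],[1,1]])
# TCP orientation
from scipy.spatial.transform import Rotation as Ro
g=get_obs();print(Ro.from_rotvec(g["tool_rot"]).as_matrix(),g["tool_pos"])
E
```

```text
[ 0.4898 -0.3366  0.0003 -0.1729] -9.90820239533455
[[ 0.102   0.0596]
 [-0.428   0.1381]
 [ 0.2215  0.1458]
 [ 0.3452  0.7329]
 [ 0.2495  0.4315]
 [-0.4969 -0.0768]
 [ 0.1937 -0.3767]
 [ 0.7014 -0.477 ]
 [ 0.8126 -0.1671]
 [-0.6734  0.0425]
 [-0.1896  0.2109]
 [ 0.2373  0.5301]
 [ 0.1679  0.0018]]
[[-0.8943  0.4474 -0.0011]
 [ 0.4474  0.8943 -0.0015]
 [ 0.0003 -0.0019 -1.    ]] [0.2793 0.5585 0.2302]
```

The fit puts the scraper at (0.490, -0.337) with yaw about -10°, and both views agree to under 1 px. The plate is about square to the world axes. Now moving.

servo_tool([
  [1, 0, 0, 0, 10.5],
  [1, 0, 0, 0, 10.5],
  [1, 0, 0, 0, 10.5],
  [1, 0, 0, 0, 10.5],
  [1, 0, 0, 0, 10.5],
  [1, 0, 0, 0, 10.5],
  [1, 0, 0, 0, 10.5],
  [1, -47, 20, 0, 0],
  [1, -47, 20, 0, 0],
  [1, -47, 20, 0, 0],
  [1, -47, 20, 0, 0],
  [1, -47, 20, 0, 0],
], force=50)

```text
t: 1.6
tool_pos: [0.3368, 0.3084, 0.2308]
tool_rot: [2.407, 2.018, -0.001]
contact_force: [0.6, -0.0, 0.1]
opening: 0.0855
grip_force: 0.0
```

servo_tool([
  [1, -47, 20, 0, 0],
  [1, -47, 20, 0, 0],
  [1, -47, 20, 0, 0],
  [1, -47, 20, 0, 0],
  [1, -47, 20, 0, 0],
  [1, -47, 20, 0, 0],
  [1, -47, 20, 0, 0],
  [1, -47, 20, 0, 0],
  [1, -47, 20, 0, 0],
  [1, -47, 20, 0, 0],
  [1, -47, 20, 0, 0],
  [1, -47, 20, 0, 0],
])

```text
t: 3.1
tool_pos: [0.4745, -0.2888, 0.2307]
tool_rot: [-2.408, -2.017, -0.0]
contact_force: [0.5, 0.8, 0.3]
opening: 0.0853
grip_force: 0.0
```

```bash
cat >> h.py <<'E'
from scipy.spatial.transform import Rotation as Ro
def go(x,y,z,yaw):
    g=get_obs();M=Ro.from_rotvec(g["tool_rot"]).as_matrix();p=np.array(g["tool_pos"])
    th=np.degrees(np.arctan2(M[1,1],M[0,1]))
    print("t",g["t"],"pos",p,"yaw",th,"tilt z",M[:,2],"q0,q6",g["q"][0],g["q"][5],"F",g["contact_force"],"open",g["opening"])
    print("shift mm",1000*M.T@(np.array([x,y,z])-p),"spin",th-yaw)
E
python3 -c "
from h import *
go(.490,-.3366,.032,-10.2)"
```

```text
t 3.1 pos [ 0.4745 -0.2888  0.2307] yaw -10.093270003986092 tilt z [-0.0005  0.0007 -1.    ] q0,q6 -0.680785289647601 -0.5046417692422603 F [0.5083 0.8414 0.3115] open 0.08531916851239336
shift mm [-44.48    23.7618 198.6841] spin 0.10672999601390742
```

servo_tool([
  [1, -44, 24, 20, 0],
  [1, 0, 0, 45, 0],
  [1, 0, 0, 45, 0],
  [1, 0, 0, 30, 0],
  [1, 0, 0, 0, 0],
  [1, 0, 0, 0, 0],
])

```text
t: 3.85
tool_pos: [0.4911, -0.3352, 0.0926]
tool_rot: [2.406, 2.017, 0.0]
contact_force: [-0.6, 0.1, 0.6]
opening: 0.0851
grip_force: 0.0
```

```bash
python3 - <<'E'
from h import *
go(.490,-.3366,.032,-10.2)
t=get_image("top")[:,:,::-1];s=get_image("side")[:,:,::-1]
m=np.zeros((480,800,3),np.uint8)
m[:360,:480]=crop(t,376,212,80,60,6);m[:480,480:]=crop(s,260,270,64,96,5)
cv2.imwrite("pics/m4.png",m)
E
```

```text
t 3.85 pos [ 0.4911 -0.3352  0.0926] yaw -10.069302744071104 tilt z [ 0.0013 -0.0012 -1.    ] q0,q6 -0.7240237195979246 -0.548271655553204 F [-0.5813  0.1329  0.623 ] open 0.08513341598695363
shift mm [-1.4969 -0.9561 60.6269] spin 0.13069725592889547
```

View pics/m4.png

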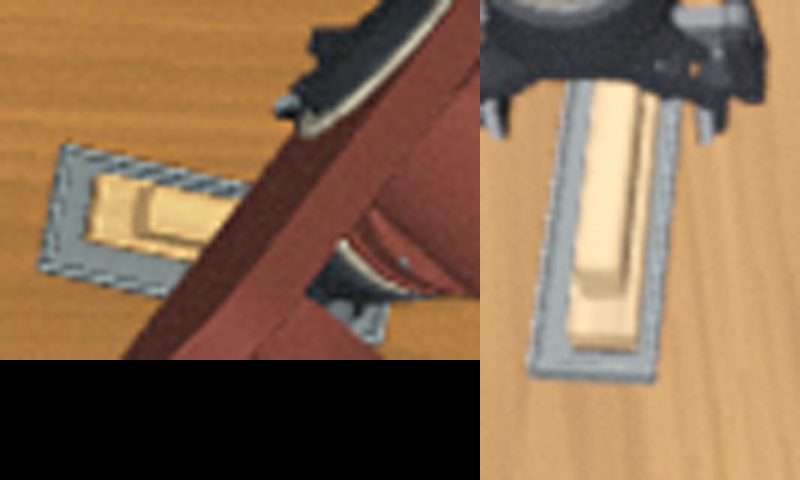

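The side view shows the open fingers straddling the rib, one at about (495,120) and the other at (712,125). I'll descend and grip.

servo_tool([
  [1, -1.5, -1, 25, 0],
  [1, 0, 0, 25, 0],
  [1, 0, 0, 10, 0],
  [1, 0, 0, 0, 0],
  [0.4, 0, 0, 0, 0],
  [0.1, 0, 0, 0, 0],
  [0, 0, 0, 0, 0],
  [0, 0, 0, 0, 0],
  [0, 0, 0, 0, 0],
  [0, 0, 0, 0, 0],
], force=50)

```text
t: 5.2
tool_pos: [0.4896, -0.3363, 0.0319]
tool_rot: [2.407, 2.017, 0.0]
contact_force: [-1.1, -0.0, 3.9]
opening: 0.0214
grip_force: 50.5
```

```bash
python3 -c "
from h import *
go(.490,-.3366,.130,-10.2);print(get_obs()['grip_force'])"
```

```text
t 5.2 pos [ 0.4896 -0.3363  0.0319] yaw -10.075533353753768 tilt z [ 0.0006 -0.0006 -1.    ] q0,q6 -0.7271641951302618 -0.5512962144370969 F [-1.1057 -0.0488  3.8645] open 0.02137913590341055
shift mm [ -0.2381   0.5294 -98.1207] spin 0.1244666462462316
50.47842264175415
```

servo_tool([
  [0, 0, 0, -20, 0],
  [0, 0, 0, -40, 0],
  [0, 0, 0, -40, -5],
  [0, 0, 0, -30, -5],
  [0, 40, 17, 0, 0],
  [0, 40, 17, 0, 0],
  [0, 40, 17, 0, 0],
  [0, 40, 17, 0, 0],
  [0, 40, 17, 0, 0],
  [0, 40, 17, 0, 0],
  [0, 40, 17, 0, 0],
  [0, 40, 17, 0, 0],
])

```text
t: 6.7
tool_pos: [0.6256, -0.0147, 0.1616]
tool_rot: [-2.222, -2.22, 0.0]
contact_force: [0.4, -0.7, -2.0]
opening: 0.0215
grip_force: 49.8
```

```bash
python3 -c "
from h import *
go(.630,-.008,.0745,0.2)"
```

```text
t 6.7 pos [ 0.6256 -0.0147  0.1616] yaw -0.0674271547153769 tilt z [-0.0005  0.     -1.    ] q0,q6 -0.14232432130570824 -0.14114103384101329 F [ 0.4285 -0.6747 -1.9528] open 0.021469825750619592
shift mm [ 6.7014  4.4009 87.1164] spin -0.2674271547153769
```

servo_tool([
  [0, 4, 4, 20, 0],
  [0, 0, 0, 30, 0],
  [0, 0, 0, 20, 0],
  [0, 0, 0, 10, 0],
  [0, 0, 0, 4, 0],
  [0, 0, 0, 0, 0],
])

```text
t: 7.45
tool_pos: [0.6301, -0.0125, 0.0779]
tool_rot: [2.223, 2.219, 0.001]
contact_force: [-0.4, -0.0, -1.9]
opening: 0.0213
grip_force: 49.8
```

```bash
python3 - <<'E'
from h import *
go(.630,-.008,.0745,0)
s=get_image("side")[:,:,::-1]
cv2.imwrite("pics/m5.png",crop(s,240,150,130,100,6))
E
```

```text
t 7.45 pos [ 0.6301 -0.0125  0.0779] yaw -0.09255499630206848 tilt z [ 0.0009 -0.0001 -1.    ] q0,q6 -0.13786101408232718 -0.1362405347702992 F [-0.3682 -0.0406 -1.8851] open 0.021275173213186345
shift mm [ 4.5151 -0.1168  3.4349] spin -0.09255499630206848
```

View pics/m5.png

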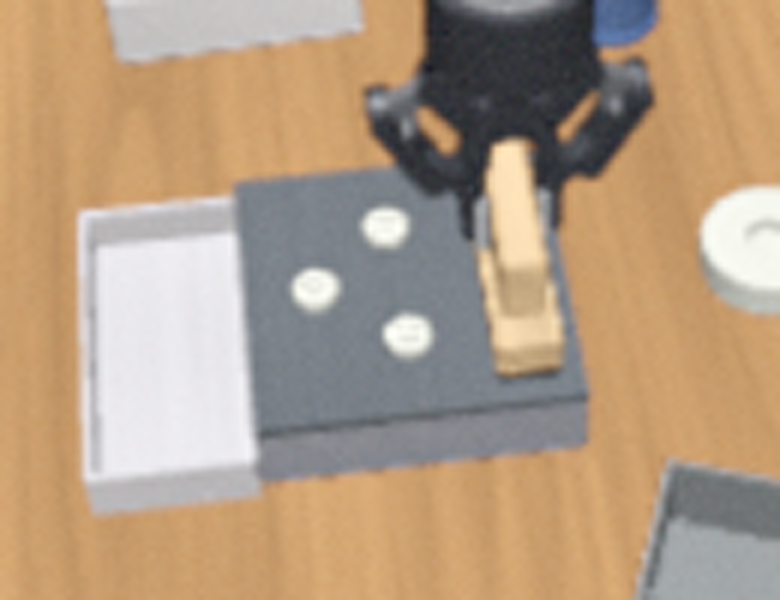

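The block is over the plate's far end at about (525,320), clear behind all three buttons. I'll lower it 3.5 mm and start pushing.

servo_tool([
  [0, 4.5, 0, 2, 0],
  [0, 0, 0, 1.5, 0],
  [0, 0, -5, 0, 0],
  [0, 0, -10, 0, 0],
  [0, 0, -10, 0, 0],
])

```text
t: 8.12
tool_pos: [0.6038, -0.0077, 0.0737]
tool_rot: [-2.223, -2.22, 0.0]
contact_force: [-0.1, -0.1, -1.6]
opening: 0.0216
grip_force: 49.8
```

servo_tool([
  [0, 0, -10, 0, 0],
  [0, 0, -10, 0, 0],
  [0, 0, -10, 0, 0],
  [0, 0, -10, 0, 0],
  [0, 0, -10, 0, 0],
  [0, 0, -10, 0, 0],
  [0, 0, -10, 0, 0],
  [0, 0, -10, 0, 0],
  [0, 0, -10, 0, 0],
  [0, 0, -10, 0, 0],
  [0, 0, 0, 0, 0],
])

```text
t: 9.5
tool_pos: [0.5039, -0.0075, 0.0736]
tool_rot: [-2.223, -2.22, 0.0]
contact_force: [-0.4, 0.5, -3.0]
opening: 0.0213
grip_force: 49.7
```

```bash
python3 - <<'E'
from h import *
go(.503,-.008,.0745,0)
s=get_image("side")[:,:,::-1]
cv2.imwrite("pics/m6.png",crop(s,240,150,130,100,6))
E
```

```text
t 9.5 pos [ 0.5039 -0.0075  0.0736] yaw -0.08057131779294421 tilt z [-0.0004  0.0001 -1.    ] q0,q6 -0.16260064037350389 -0.16119088114088648 F [-0.4123  0.4537 -3.0042] open 0.02131190826459628
shift mm [-0.5285 -0.8856 -0.9052] spin -0.08057131779294421
```

View pics/m6.png

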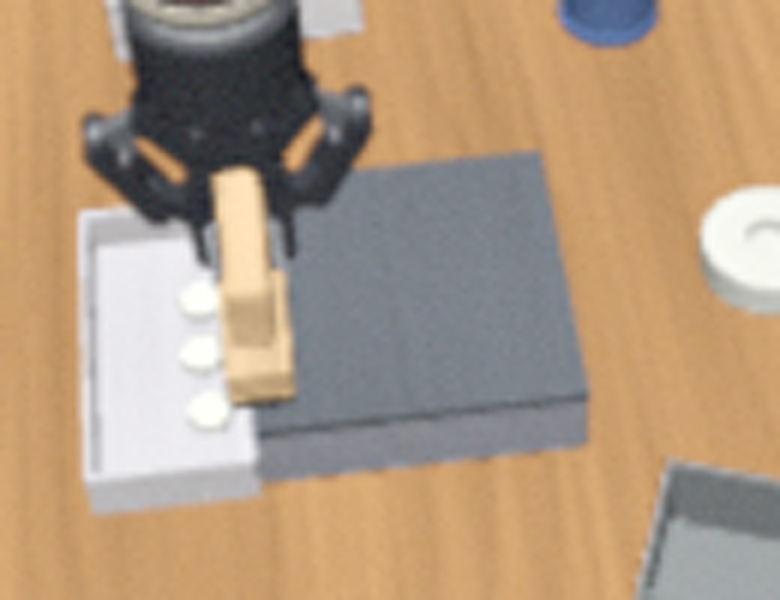

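All three buttons appear to be down in the tray at (200,300), (200,352) and (208,410). I'll lift and go back to the holder.

servo_tool([
  [0, 0, 0, -20, 0],
  [0, 0, 0, -40, 0],
  [0, 0, 0, -28, 0],
  [0, -40, -2, 0, 0],
  [0, -40, -2, 0, 0],
  [0, -40, -2, 0, 0],
  [0, -40, -2, 0, 0],
  [0, -40, -2, 0, 0],
  [0, -40, -2, 0, 0],
  [0, -40, -2, 0, 5],
  [0, -40, -2, 0, 5],
  [0, 0, 0, 0, 0],
])

```text
t: 11.05
tool_pos: [0.4846, -0.3298, 0.1619]
tool_rot: [2.411, 2.013, -0.0]
contact_force: [-0.1, 0.7, -2.6]
opening: 0.0215
grip_force: 49.7
```

```bash
python3 - <<'E'
from h import *
go(.488,-.3355,.0325,-10.2)
for n in("top","side"): cv2.imwrite(f"pics/{n}1.png",get_image(n)[:,:,::-1])
t=cv2.imread("pics/top1.png");s=cv2.imread("pics/side1.png")
m=np.zeros((480,800,3),np.uint8)
m[:,:400]=crop(t,256,180,80,96,5); m[:400,400:]=crop(s,245,175,80,80,5)
cv2.imwrite("pics/m7.png",m)
def blobs(im,x,y,w,h):
    c=im[y:y+h,x:x+w].astype(int); 
    return c
E
```

```text
t 11.05 pos [ 0.4846 -0.3298  0.1619] yaw -10.264199116104017 tilt z [ 0.0002 -0.0007 -1.    ] q0,q6 -0.7243043384898711 -0.5450762671977297 F [-0.0813  0.703  -2.5944] open 0.02146305589039043
shift mm [ -4.9348   4.3521 129.3987] spin -0.0641991161040174
```

View pics/m7.png

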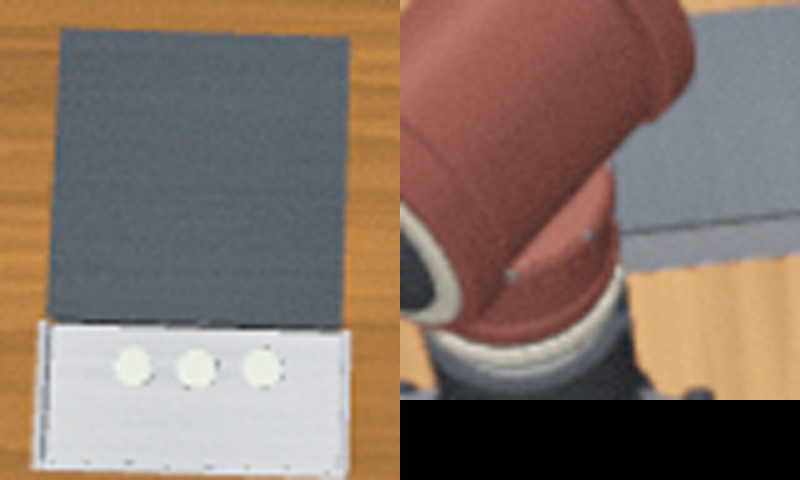

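The top view shows all three buttons flat on the tray floor, at (134,366), (196,368) and (262,368). Now lowering the block into its holder.

servo_tool([
  [0, -5, 4.5, 30, 0],
  [0, 0, 0, 40, 0],
  [0, 0, 0, 30, 0],
  [0, 0, 0, 10, 0],
  [0, 0, 0, 8, 0],
  [0, 0, 0, 6, 0],
  [0, 0, 0, 4, 0],
  [0, 0, 0, 0, 0],
])

```text
t: 12.15
tool_pos: [0.4885, -0.333, 0.0341]
tool_rot: [2.408, 2.018, 0.0]
contact_force: [0.4, -0.1, -2.4]
opening: 0.0214
grip_force: 49.6
```

```bash
python3 -c "
from h import *
go(.488,-.3355,.0325,-10.2)"
```

```text
t 12.15 pos [ 0.4885 -0.333   0.0341] yaw -10.073714763078558 tilt z [ 0.0003 -0.0003 -1.    ] q0,q6 -0.7242136576126195 -0.5483939640677522 F [ 0.437  -0.1334 -2.3821] open 0.02137477101120165
shift mm [-2.5161 -0.0506  1.5775] spin 0.12628523692144178
```

servo_tool([
  [0, -2.5, 0, 1, 0],
  [0, 0, 0, 0.8, 0],
  [0, 0, 0, 0, 0],
  [0.5, 0, 0, 0, 0],
  [1, 0, 0, 0, 0],
  [1, 0, 0, 0, 0],
  [1, 0, 0, 0, 0],
  [1, 0, 0, 0, 0],
  [1, 0, 0, -20, 0],
  [1, 0, 0, -45, 0],
  [1, 0, 0, -45, 0],
  [1, 0, 0, -45, 0],
])

```text
t: 13.65
tool_pos: [0.4881, -0.3355, 0.1903]
tool_rot: [2.406, 2.017, 0.0]
contact_force: [0.0, -0.8, -0.0]
opening: 0.0856
grip_force: 0.0
```

servo_tool([
  [1, 47, -5, -20, 0],
  [1, 47, -5, -20, 0],
  [1, 47, -5, 0, 0],
  [1, 47, -5, 0, 0],
  [1, 47, -5, 0, 0],
  [1, 47, -5, 0, 0],
  [1, 47, -5, 0, 0],
  [1, 0, 0, 0, 0],
])

```text
t: 14.65
tool_pos: [0.5111, -0.0028, 0.2287]
tool_rot: [2.402, 2.023, 0.003]
contact_force: [0.2, 0.0, 0.4]
opening: 0.0854
grip_force: 0.0
```

```bash
python3 - <<'E'
from h import *
go(.505,.355,.12,0)
for n in("top","side"): cv2.imwrite(f"pics/{n}2.png",get_image(n)[:,:,::-1])
t=cv2.imread("pics/top2.png");s=cv2.imread("pics/side2.png")
m=np.zeros((600,800,3),np.uint8)
m[:250,:400]=crop(t,375,225,80,50,5); m[:300,400:720]=crop(s,250,275,80,75,4)
m[250:600,:400]=crop(t,132,215,50,44,8)[:350,:400]
m[300:600,400:800]=crop(s,255,103,50,38,8)[:300]
cv2.imwrite("pics/m8.png",m)
E
```

```text
t 14.65 pos [ 0.5111 -0.0028  0.2287] yaw -9.809262234065335 tilt z [ 0.0021  0.0001 -1.    ] q0,q6 -0.15139661587712433 0.01977339036161355 F [0.1685 0.0298 0.4286] open 0.08537424937300893
shift mm [351.4849 -67.2308 108.6839] spin -9.809262234065335
```

View pics/m8.png

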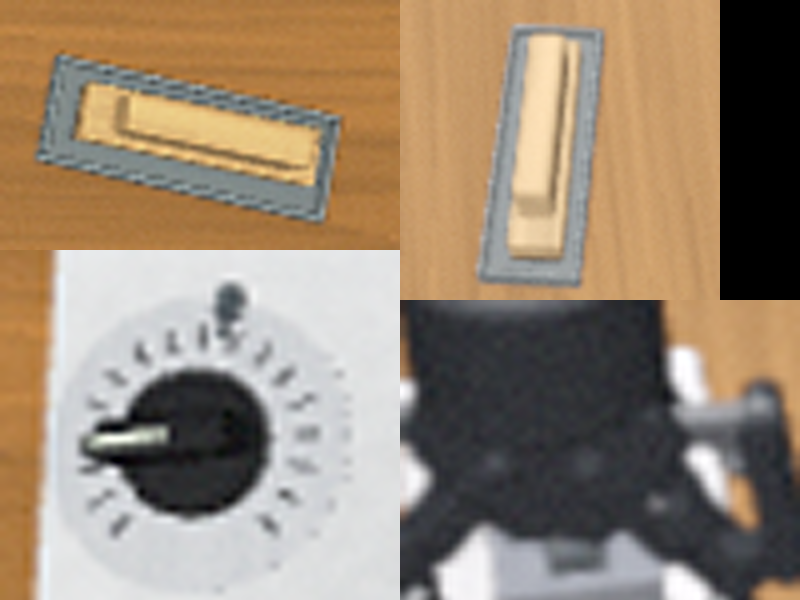

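The block stands back inside the holder. The pointer tip is at (85,445), the clip at (231,300) and the dial's centre near (197,443). Next I'll compute the dial geometry.

```bash
python3 - <<'E'
from h import *
P=lambda x0,y0,sc,px,py:(x0+(px+.5)/sc-.5,y0+(py+.5)/sc-.5)
T=lambda x,y:P(132,215,8,x,y-250); S=lambda x,y:P(245,100,5,x-400,y-300)
print("skirt c",atz("top",*T(197,443),.058),"edges",atz("top",*T(197,368),.058),atz("top",*T(197,517),.058),atz("top",*T(270,440),.058))
print("scale c",atz("top",*T(205,443),.051))
for a,b in [((231,300),(608,396))]: print("clip tri",tri(T(*a),S(*b)),atz("top",*T(*a),.054),atz("side",*S(*b),.054))
print("clip tooth",atz("top",*T(231,328),.053))
print("pointer tip",atz("top",*T(82,447),.064),"line",atz("top",*T(90,444),.087),atz("top",*T(167,434),.087))
print("side skirt",atz("side",*S(548,390),.058))
# fits of dark skirt/ball in code
im=cv2.imread("pics/top2.png");g=cv2.cvtColor(im,cv2.COLOR_BGR2GRAY)
big=cv2.resize(g[215:265,130:220],None,fx=8,fy=8,interpolation=cv2.INTER_CUBIC)
n,l,st,ce=cv2.connectedComponentsWithStats((big<60).astype(np.uint8))
for i in range(1,n):
    if st[i,4]>400:
        m=(l==i).astype(np.uint8);k=cv2.morphologyEx(m,cv2.MORPH_OPEN,cv2.getStructuringElement(2,(71,71)))
        print(st[i],ce[i],cv2.boundingRect(k));
        if k.any():
            mo=cv2.moments(k,True);print("opened c",P(130,215,8,mo['m10']/mo['m00'],mo['m01']/mo['m00']),atz("top",*P(130,215,8,mo['m10']/mo['m00'],mo['m01']/mo['m00']),.058), np.sqrt(k.sum()/np.pi)/8)
# clip: mid-dark near clip
sub=cv2.resize(g[215:230,152:170],None,fx=8,fy=8,interpolation=cv2.INTER_CUBIC)
n,l,st,ce=cv2.connectedComponentsWithStats((sub<140).astype(np.uint8))
for i in range(1,n):
    if st[i,4]>100: q=P(152,215,8,*ce[i]);print("clip blob",st[i],q,atz("top",*q,.054))
E
```

```text
skirt c [0.5039 0.3598 0.058 ] edges [0.5288 0.3621 0.058 ] [0.4795 0.3576 0.058 ] [0.5054 0.3358 0.058 ]
scale c [0.5044 0.3598 0.051 ]
clip tri (array([0.5503, 0.3541, 0.0538]), np.float64(0.004119085507627343)) [0.5523 0.3543 0.054 ] [0.5482 0.3532 0.054 ]
clip tooth [0.543  0.3539 0.053 ]
pointer tip [0.5012 0.3952 0.064 ] line [0.5006 0.383  0.087 ] [0.5044 0.3586 0.087 ]
side skirt [0.5067 0.3612 0.058 ]
[  106   124   176   140 15383] [209.2406 194.0471] (163, 124, 117, 139)
opened c (157.3881934698258, 239.0719320151903) [0.5029 0.3566 0.058 ] 7.761772964487818
[ 439  202   77   87 4920] [477.861  243.7856] (441, 205, 75, 77)
opened c (189.34939792311093, 244.97818161732215) [0.4894 0.2708 0.058 ] 4.744520762264609
clip blob [  55   35   30   59 1051] (np.float64(160.1136417697431), np.float64(221.98043529971457)) [0.5491 0.3549 0.054 ]
```

servo_tool([
  [1, 44.6, -8.5, 0, 0],
  [1, 44.6, -8.5, 0, 0],
  [1, 44.6, -8.5, 0, 0],
  [1, 44.6, -8.5, 0, 0],
  [1, 44.6, -8.5, 0, 0],
  [1, 44.6, -8.5, 0, 0],
  [1, 44.6, -8.5, 0, 0],
  [1, 44.6, -8.5, 0, 0],
  [1, 0, 0, 40, -8.5],
  [1, 0, 0, 40, -8.5],
  [1, 0, 0, 0, 0],
  [1, 0, 0, 0, 0],
])

```text
t: 16.25
tool_pos: [0.5079, 0.3575, 0.1489]
tool_rot: [2.087, 2.347, 0.003]
contact_force: [0.6, 0.0, -0.4]
opening: 0.0855
grip_force: 0.0
```

```bash
python3 -c "
from h import *
go(.5045,.3607,.064,7)"
```

```text
t 16.25 pos [0.5079 0.3575 0.1489] yaw 6.727119327253872 tilt z [ 0.0021  0.001  -1.    ] q0,q6 0.49361808866336343 0.37623414883814565 F [ 0.6375  0.0216 -0.3575] open 0.08552375694859643
shift mm [ 3.5249 -3.1705 84.9419] spin -0.27288067274612793
```

servo_tool([
  [1, 3.5, -3, 30, 0],
  [1, 0, 0, 30, 0],
  [1, 0, 0, 15, 0],
  [1, 0, 0, 10, 0],
  [1, 0, 0, 0, 0],
  [0.5, 0, 0, 0, 0],
  [0.3, 0, 0, 0, 0],
  [0.2, 0, 0, 0, 0],
  [0, 0, 0, 0, 0],
  [0, 0, 0, 0, 0],
  [0, 0, 0, 0, 0],
], force=30)

```text
t: 17.62
tool_pos: [0.5035, 0.3611, 0.0624]
tool_rot: [2.083, 2.351, 0.002]
contact_force: [1.7, 0.3, 1.1]
opening: 0.0138
grip_force: 34.1
```

```bash
python3 -c "
from h import *
go(.5045,.3607,.064,-98.5);print(get_obs()['wrist_torque'],get_obs()['grip_force'])"
```

```text
t 17.625 pos [0.5035 0.3611 0.0624] yaw 6.921361533982992 tilt z [ 0.001   0.0004 -1.    ] q0,q6 0.5021777080035383 0.38144316389841665 F [1.684  0.3213 1.1406] open 0.01382850814152065
shift mm [-0.5232  0.901  -1.6117] spin 105.42136153398299
[ 0.0387 -0.2088  0.0529] 34.14851725101471
```

servo_tool([
  [0, 0, 0, 0, 4],
  [0, 0, 0, 0, 8],
  [0, 0, 0, 0, 8],
  [0, 0, 0, 0, 8],
  [0, 0, 0, 0, 8],
  [0, 0, 0, 0, 8],
  [0, 0, 0, 0, 8],
  [0, 0, 0, 0, 8],
  [0, 0, 0, 0, 8],
  [0, 0, 0, 0, 8],
  [0, 0, 0, 0, 8],
  [0, 0, 0, 0, 0],
])

```text
t: 19.12
tool_pos: [0.504, 0.3609, 0.0624]
tool_rot: [3.121, 0.356, 0.003]
contact_force: [3.5, -0.3, 0.3]
opening: 0.0134
grip_force: 34.1
```

servo_tool([
  [0, 0, 0, 0, 8],
  [0, 0, 0, 0, 8],
  [0, 0, 0, 0, 5.4],
  [0, 0, 0, 0, 0],
  [0, 0, 0, 0, 0],
])

```text
t: 19.75
tool_pos: [0.504, 0.3607, 0.0624]
tool_rot: [3.133, -0.227, 0.003]
contact_force: [4.6, -2.2, 0.9]
opening: 0.0133
grip_force: 34.1
```

```bash
python3 -c "
from h import *
go(.5045,.3607,.064,-98.5);print(get_obs()['wrist_torque'],get_obs()['grip_force'])"
```

```text
t 19.75 pos [0.504  0.3607 0.0624] yaw -98.29772317392225 tilt z [ 0.0019 -0.0003 -1.    ] q0,q6 0.5017379645225886 2.217829400523776 F [ 4.5992 -2.2314  0.861 ] open 0.013253443239329008
shift mm [ 0.5253 -0.0622 -1.6017] spin 0.20227682607774966
[-0.2992 -0.8094 -0.0192] 34.105408787727356
```

servo_tool([
  [0.3, 0, 0, 0, 0],
  [0.7, 0, 0, 0, 0],
  [1, 0, 0, 0, 0],
  [1, 0, 0, 0, 0],
  [1, 0, 0, 0, 0],
  [1, 0, 0, -20, 0],
  [1, 0, 0, -45, 0],
  [1, 0, 0, -45, 0],
  [1, 0, 0, -30, 0],
])

```text
t: 20.88
tool_pos: [0.5041, 0.3616, 0.2069]
tool_rot: [-3.13, 0.232, -0.007]
contact_force: [0.3, -0.9, 0.4]
opening: 0.0856
grip_force: 0.0
```

servo_tool([
  [0, -3, 50, -20, 0],
  [0, -3, 50, -10, 0],
  [0, -3, 50, 0, 0],
  [0, -3, 50, 0, 0],
  [0, -3, 50, 0, 0],
  [0, -3, 50, 0, 0],
  [0, -3, 50, 0, 0],
  [0, 0, 0, 0, 0],
])

```text
t: 21.88
tool_pos: [0.4306, 0.0154, 0.2338]
tool_rot: [3.132, -0.24, 0.005]
contact_force: [-0.0, 0.8, -0.4]
opening: 0.0001
grip_force: 0.0
```

```bash
python3 - <<'E'
from h import *
go(.44,.253,.2,-87.4)
t=get_image("top")[:,:,::-1];s=get_image("side")[:,:,::-1]
cv2.imwrite("pics/top3.png",t);cv2.imwrite("pics/side3.png",s)
P=lambda x0,y0,sc,px,py:(x0+(px+.5)/sc-.5,y0+(py+.5)/sc-.5)
g=cv2.cvtColor(t,cv2.COLOR_BGR2GRAY)
print(g[214:250,146:172])
E
```

```text
t 21.875 pos [0.4306 0.0154 0.2338] yaw -98.77173625739624 tilt z [ 0.0028 -0.0008 -1.    ] q0,q6 -0.1369892975681846 1.5869114578245789 F [-0.0202  0.8206 -0.3911] open 0.00011977470262301308
shift mm [ -27.0099 -236.2331   33.6015] spin -11.371736257396236
[[218 216 215 217 223 224 224 225 224 225 225 224 223 224 224 227 227 226
  228 227 229 227 230 228 228 229]
 [232 231 231 230 229 232 230 232 231 228 229 228 230 230 230 229 230 231
  230 229 229 229 230 231 229 229]
 [229 229 228 228 227 227 229 230 230 228 229 229 229 228 228 229 229 229
  228 225 227 227 226 228 227 226]
 [229 230 231 227 227 228 228 229 227 228 226 225 227 226 226 227 227 228
  225 224 226 224 224 226 227 224]
 [227 226 229 228 227 225 228 228 228 224 224 225 227 229 231 233 228 228
  226 227 226 225 226 225 225 226]
 [227 228 227 228 227 227 226 228 229 226 227 227 222 190 131 146 207 231
  227 228 227 228 228 226 224 224]
 [226 228 229 227 229 227 229 228 227 224 223 223 216 122  89  92 149 236
  229 228 229 227 229 227 226 226]
 [225 226 229 230 230 228 218 216 212 212 215 215 204 112  87  81 128 223
  22
[... 2383 characters left out ...]
38  43  32
  118 215 208 210 210 212 207 206]
 [217 193  33  43  46  44  33  17  17  19  30  47  48  37  43  36  29 106
  217 213 206 213 213 214 211 212]
 [181 193  21  33  41  45  39  22  15  24  33  41  47  41  34  29  75 173
  217 209 188  98 153 218 209 211]
 [213 206 157 144  50  25  19  14  20  26  36  41  39  38  32 118 207 214
  213 212 208 197 161 182 209 206]
 [213 214 212 212 207 150  65  29  27  26  40  30  29  74 138 210 214 212
  214 211 208 214 211 213 211 211]
 [204 136 182 217 217 212 205 157 151 106 111 142 221 214 211 213 207 201
  163 152 209 215 213 215 213 213]
 [124 142 212 212 210 212 215 211 213 213 215 214 219 214 212 208 211 212
  194 112 153 214 213 212 209 211]]
```

```bash
python3 - <<'E'
from h import *
g=cv2.cvtColor(cv2.imread("pics/top3.png"),cv2.COLOR_BGR2GRAY).astype(float)
ax=np.array([.5042,.3605])
print("proj axis .087",proj("top",(*ax,.087)),".058",proj("top",(*ax,.058)))
pts=[]
for r in range(229,239):
    w=np.clip(g[r,150:155]-60,0,None); c=np.arange(150,155)
    if r<=230: w[:2]=0
    u=(w*c).sum()/w.sum(); pts.append(atz("top",u,r,.087)[:2])
pts=np.array(pts);k=np.polyfit(pts[:,0],pts[:,1],1);print("line",pts[[0,-1]],"angle",np.degrees(np.arctan(k[0])),"y at axis x",np.polyval(k,ax[0]))
n=atz("top",156.5,226.7,.064)[:2]; 
def ang(p): d=p-ax; return np.degrees(np.arctan2(d[1],d[0])),np.hypot(*d)
print("nose",n,ang(n))
w=np.clip(200-g[218:224,158:164],0,None);yy,xx=np.mgrid[218:224,158:164]
c=atz("top",(w*xx).sum()/w.sum(),(w*yy).sum()/w.sum(),.0545)[:2];print("clip",c,ang(c))
for a in(-6,-8,-10):
    d=np.radians(a);print(a,[proj("top",(*(ax+r*np.array([np.cos(d),np.sin(d)])),z)).round(1) for r,z in((34,.064),(38,.0535),(46,.055),(54,.055))] if 0 else [proj("top",(*(ax+r/1000*np.array([np.cos(d),np.sin(d)])),z)).round(1) for r,z in((34,.064),(38,.0535),(46,.055),(54,.055))])
E
```

```text
proj axis .087 [151.6919 237.6364] .058 [155.9434 238.5566]
line [[0.5266 0.3591]
 [0.5032 0.3627]] angle -6.89368633181946 y at axis x 0.3625328421725731
nose [0.5352 0.3596] (np.float64(-1.7184897205533916), np.float64(0.030977881315149718))
clip [0.551  0.3546] (np.float64(-7.215429752374084), np.float64(0.047170638101813774))
-6 [array([157.6, 225.7]), array([159.3, 224.6]), array([159.7, 221.6]), array([160.3, 218.7])]
-8 [array([158. , 225.7]), array([159.8, 224.7]), array([160.3, 221.7]), array([161. , 218.8])]
-10 [array([158.5, 225.8]), array([160.3, 224.8]), array([160.9, 221.8]), array([161.7, 218.9])]
```

```bash
python3 - <<'E'
from h import *
from scipy.optimize import least_squares
g=np.mean([cv2.cvtColor(cv2.imread(f"pics/top{i}.png"),cv2.COLOR_BGR2GRAY).astype(float) for i in(0,2,3)],0)
ps=[]
c0=np.array([156.9,239.0])
for a in np.radians(np.arange(0,360,4)):
    r=np.arange(13,24,.25);q=c0[:,None]+np.outer([np.cos(a),np.sin(a)],r)
    v=cv2.remap(g.astype(np.float32),q[0].astype(np.float32)[None],q[1].astype(np.float32)[None],1)[0]
    # last (outermost) crossing of 219 from below, followed by bright
    i=np.where((v[:-1]<219)&(v[1:]>=219))[0]
    if len(i):
        for j in i[::-1]:
            if 205<v[max(j-3,0)]<219.5 and 16<r[j]<22: ps.append(atz("top",*q[:,j],.051)[:2]);break
ps=np.array(ps)
f=least_squares(lambda p:np.hypot(ps[:,0]-p[0],ps[:,1]-p[1])-p[2],[.504,.361,.045],loss="soft_l1",f_scale=.0007)
print(len(ps),f.x,np.std(f.fun))
ax=f.x[:2]
G=np.mean([cv2.cvtColor(cv2.imread(f"pics/top{i}.png"),cv2.COLOR_BGR2GRAY).astype(float) for i in(0,2,3)],0)
w=np.clip(200-G[218:224,158:164],0,None);yy,xx=np.mgrid[218:224,158:164]
u,v=(w*xx).sum()/w.sum(),(w*yy).sum()/w.sum()
for z in(.053,.056):
    d=atz("top",u,v,z)[:2]-ax;print("clip",np.degrees(np.arctan2(d[1],d[0])),np.hypot(*d))
w=np.clip(180-G[224:226,158:162],0,None);yy,xx=np.mgrid[224:226,158:162]
u,v=(w*xx).sum()/w.sum(),(w*yy).sum()/w.sum();d=atz("top",u,v,.054)[:2]-ax;print("tooth",np.degrees(np.arctan2(d[1],d[0])),np.hypot(*d))
d=atz("top",156.5,226.7,.064)[:2]-ax;print("nose",np.degrees(np.arctan2(d[1],d[0])),np.hypot(*d))
E
```

```text
68 [0.5041 0.3611 0.0503] 0.001664805707151991
clip -7.229492807930389 0.047444202058860546
clip -8.64503597364757 0.04725436270516342
tooth -8.129809335010599 0.038337990647893276
nose -2.8304173987389682 0.03108968541079684
```

The pointer reads about -7 to -8° (tool yaw -8.3°) and the clip about -8°, so the dial is on the clip. Next is the lever: close the fingers, stage on the near side of the ball and push toward +x.

servo_tool([
  [0, 0, 0, 0, -5.7],
  [0, 0, 0, 0, -5.7],
  [0, 3, -47.5, 0, 0],
  [0, 3, -47.5, 0, 0],
  [0, 3, -47.5, 0, 0],
  [0, 3, -47.5, 0, 0],
  [0, 3, -47.5, 0, 0],
  [0, 0, 0, 40, 0],
  [0, 0, 0, 40, 0],
  [0, 0, 0, 40, 0],
  [0, 0, 0, 0, 0],
])

```text
t: 23.35
tool_pos: [0.4305, 0.2562, 0.1087]
tool_rot: [3.138, 0.084, -0.011]
contact_force: [-0.1, 0.0, 1.2]
opening: 0.0002
grip_force: 0.0
```

```bash
python3 -c "
from h import *
go(.511,.2525,.110,-87.4)"
```

```text
t 23.35 pos [0.4305 0.2562 0.1087] yaw -86.93541199899495 tilt z [-0.0072 -0.0027 -1.    ] q0,q6 0.3879948228958994 1.9052350188433687 F [-0.0965  0.029   1.1756] open 0.00022011367586230498
shift mm [80.1844  7.9838 -1.8513] spin 0.4645880010050547
```

servo_tool([
  [0, 4, 3.5, 0, 0],
  [0, 6, 0, 0, 0],
  [0, 7, 0, 0, 0],
  [0, 7, 0, 0, 0],
  [0, 7, 0, 0, 0],
  [0, 7, 0, 0, 0],
  [0, 7, 0, 0, 0],
  [0, 7, 0, 0, 0],
  [0, 7, 0, 0, 0],
  [0, 7, 0, 0, 0],
  [0, 7, 0, 0, 0],
  [0, 0, 0, 0, 0],
])

```text
t: 24.85
tool_pos: [0.5072, 0.2561, 0.1118]
tool_rot: [3.141, 0.08, 0.001]
contact_force: [-1.0, -0.2, 0.3]
opening: 0.0
grip_force: 0.0
```

```bash
python3 -c "
from h import *
go(.511,.2525,.110,-87.4)"
```

```text
t 24.85 pos [0.5072 0.2561 0.1118] yaw -87.08725286739697 tilt z [ 0.0004  0.     -1.    ] q0,q6 0.33660126091911297 1.856600845077756 F [-1.0093 -0.1897  0.3127] open 2.3434217089133755e-05
shift mm [3.5813 3.7494 1.8157] spin 0.312747132603036
```

servo_tool([
  [0, 2, 0, 0, 0],
  [0, 2, 0, 0, 0],
  [0, 0, 0, 0, 0],
])

```text
t: 25.22
tool_pos: [0.5103, 0.2563, 0.1117]
tool_rot: [3.14, 0.08, -0.002]
contact_force: [-2.0, -0.3, -2.0]
opening: -0.0001
grip_force: 0.9
```

servo_tool([
  [0, 2, 0, 0, 0],
  [0, 0, 0, 0, 0],
])

```text
t: 25.48
tool_pos: [0.5106, 0.2563, 0.1115]
tool_rot: [3.14, 0.08, -0.009]
contact_force: [-8.3, -0.9, 2.3]
opening: 0.0001
grip_force: 4.1
```

servo_tool([
  [0, 2, 0, 0, 0],
  [0, 0, 0, 0, 0],
])

```text
t: 25.72
tool_pos: [0.5108, 0.2564, 0.1114]
tool_rot: [3.139, 0.081, -0.016]
contact_force: [-13.8, -1.7, 6.6]
opening: 0.0004
grip_force: 7.4
```

The force rises at x = 0.511, right where the end stop was predicted. Backing off to check.

servo_tool([
  [0, -10, 0, 0, 0],
  [0, -25, 0, 0, 0],
  [0, -30, 0, 0, 0],
  [0, 0, 0, -45, 0],
  [0, 0, 0, -45, 0],
  [0, 0, 0, -40, 0],
  [0, 0, 45, 0, 0],
  [0, 0, 45, 0, 0],
  [0, 0, 45, 0, 0],
  [0, 0, 45, 0, 0],
  [0, 0, 45, 0, 0],
  [0, 0, 0, 0, 0],
])

```text
t: 27.22
tool_pos: [0.4618, 0.0261, 0.2428]
tool_rot: [3.14, 0.073, 0.004]
contact_force: [0.5, 0.2, 0.2]
opening: 0.0002
grip_force: 0.0
```

```bash
python3 - <<'E'
from h import *
go(.43,.02,.24,-87)
t=get_image("top")[:,:,::-1];s=get_image("side")[:,:,::-1];cv2.imwrite("pics/top4.png",t);cv2.imwrite("pics/side4.png",s)
g=cv2.cvtColor(t,cv2.COLOR_BGR2GRAY)
n,l,st,ce=cv2.connectedComponentsWithStats((g[205:275,175:215]<60).astype(np.uint8))
for i in range(1,n):
    if st[i,4]>15:
        q=ce[i]+[175,205];print(st[i],q,atz("top",*q,.120))
def d(a,b,box):
    x,y,w,h=box;return np.abs(a[y:y+h,x:x+w].astype(int)-b[y:y+h,x:x+w]).max(2)
t3=cv2.imread("pics/top3.png");t0=cv2.imread("pics/top0.png")
print("dial changed px",(d(t,t3,(135,210,45,55))>40).sum(),"holder",(d(t,cv2.imread("pics/top2.png"),(375,225,75,50))>40).sum(),
"tray",(d(t,cv2.imread("pics/top1.png"),(262,243,66,34))>40).sum(),"bystanders",[(d(t,t0,b)>40).sum() for b in((200,145,40,35),(275,135,30,30),(338,148,66,52),(455,140,85,60),(460,235,45,55))])
E
```

```text
t 27.225 pos [0.4618 0.0261 0.2428] yaw -87.34558485804307 tilt z [ 0.0028 -0.0009 -1.    ] q0,q6 -0.10419130833922574 1.4202965620312635 F [0.5071 0.2292 0.1902] open 0.00018863008265979246
shift mm [-32.0791   4.6441   2.6902] spin -0.34558485804306827
[11 16  9 10 71] [190.0141 225.5634] [0.5343 0.2543 0.12  ]
dial changed px 0 holder 0 tray 1347 bystanders [np.int64(0), np.int64(0), np.int64(0), np.int64(0), np.int64(0)]
```

The ball now sits at x = 0.534, the far end of its travel. The dial, the block and the bystanders haven't changed since they were last seen; the tray is only hidden by the arm above it. Handing in.

```bash
python3 -c "
from station import finish_job
print(finish_job())"
```

```text
the job is handed in; nothing more can be done
None
```

The job is done in the order asked and handed in at about 27 s: three buttons in the tray, block back in its holder, dial on the clip to within about 2° by my measurement, and the lever against its far stop.

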